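# Put flooring samples back in the thickness rack

### The arm

A 6-joint arm with a two-finger parallel gripper is mounted at the origin on the work surface. World frame = base frame: x ahead of the robot, y to its left, z up, the work surface at z = 0. Lengths are in m, angles in rad, forces in N, time in s.
With the tool pointing down it reaches from about 0.15 to 0.775 m from the base axis. Payload 6.1 kg.
Tool frame: the origin (TCP) lies at the very end of the fingers, on their centre line; the grasp point (between the pads) lies 19 mm behind it; z points along the fingers, y is the line along which they close (so a half turn about z gives the same grasp; the last joint's range is limited). The gripper opens to 85 mm and grips with 20 to 120 N. Pads are 22 mm wide; open, the fingers measure 114 mm over their backs; the gripper's body (76 mm by 85 mm) begins 54 mm behind the grasp point. The pads swing forward as they close: fully open they stand 13 mm farther back than shut.
Start: joints at [1.131, 0.126, -0.04, 1.405, 0, 1.571], TCP at [0.224, 0.475, 0.231] pointing down, gripper open.
Joint ranges: [-2.72, 2.72], [-0.95, 1.95], [-1.27, 1.35], [-1.78, 2.02], [-1.46, 1.47], [-3.14, 3.14]. Speed limits (rad/s): [2.39, 2.39, 3.01, 3.14, 3.14, 3.14].

### API

Orientations are given as [roll, pitch, yaw] about the fixed x, y, z axes, in that order (R = Rz(yaw) Ry(pitch) Rx(roll)).
In Python, from workcell import arm gives the robot as it stands.
- The arm moves only by the tool move_arm, never from a script. Its argument "moves" is a list that holds one entry, the list of rows, each a list of 7 numbers: the shift along the tool's x, y, z each as a share of 25 cm, from -1 to 1, then the turn, a rotation vector about the tool's x, y, z each as a share of 45 degrees, from -1 to 1, then the closure, from 0 (fully open) to 1 (shut). A call has 1 to 12 rows; each row is the pose to reach, as a shift and turn from the pose commanded when the call began, along the tool's axes at that moment; what a row does not reach only later rows make up. A row lasts 1/10 s, in which the tool goes at most 50 mm and 8.59 degrees, less where a joint would pass 70% of its speed; a pose out of reach is approached as far as the arm can. A call with a number of a shift or a turn outside -1 to 1 is refused whole. A call with a gripper value outside its range is refused whole. The fingers move at their own pace and stop on an object; "grip_force" is the grip in N (left out, the last holds). Time passes only in rows, so rows that repeat a pose let the fingers close. It gives the time, the measured TCP pose, the force, the opening and the grip force at its end, in the units of the state.
- arm.get_state(): the state, without advancing time (a new reading comes with each control period).
- arm.grab_frame(name): name is "scene" or "top" or "wrist"; returns a dict with "img" (400x640x3 uint8, red, green, blue), "range_z" (400x640 float32, m along the optical axis (not along the pixel's ray), 0 where there is no reading), "mtx" (3x3 intrinsics, pixels), "extrinsics" (4x4, takes a point from camera to world coordinates). Camera axes: x right, y up, looking along -z (the intrinsics and any distortion apply to the point x, -y, -z); pixel columns grow to the right and rows downward; lengths in m; the calibration is good to about 2 mm. A picture is of the moment at which its call begins.
- arm.job_done(): hands the job in; it is judged then, once.
The state is a dict: "t": time; "joint_pos": joint angles; "qd": joint speeds; "joint_torque": joint torques, N m; "tool_pos": TCP position; "tool_rot": TCP orientation; "ft_force": force on the tool from outside, world axes, zero at the start; "moment": the same for the moment, N m; "finger_gap": finger opening in m; "gripper_force": force on a finger pad.
Only numpy, scipy, OpenCV 4.12 (cv2) and the standard library are available. Lean on these libraries where they do the work, as an engineer would, in place of code of your own. Each camera call takes 0.05 s, during which the arm holds its last target. There are 200 camera calls.

### The job

Put the two wood flooring samples from the plywood return stand back into the grey metal display rack, each in the narrowest slot that takes its thickness, so that it stands fully down on the floor of the slot like the thin sample already there. Leave the thin sample in its slot and do not disturb the vase, the tiles or the cup.

Things in the scene. Friction and masses are not known exactly. Their poses are not given: they have to be found in the camera images.
- thick_sample_center (a point): The thick flooring sample: light wood board 18 mm thick, 60 wide, 120 tall, one face darker. Point: its centre. x = normal of the board, out of the darker face; y = along the width; z = along the height, to its top. It starts in one of the two places of the return stand, leaning back 28 degrees. 67 to 123 g.
- medium_sample_center (a point): The medium flooring sample: light wood board 12 mm thick, 60 wide, 120 tall, one face darker. Point: its centre. x = normal of the board, out of the darker face; y = along the width; z = along the height, to its top. It starts in the other place of the return stand, leaning the same way. 46 to 84 g.
- thin_sample_center (a point): The thin flooring sample: light wood board 8 mm thick, 60 wide, 120 tall, one face darker. Point: its centre. x = normal of the board, out of the darker face; y = along the width; z = along the height, to its top. It already stands in the narrow slot of the rack and stays there.
- slot_wide (a point): widest slot of the rack, throat 21 mm wide. Point: middle of the slot's floor. z = out of the slot along its walls (28 degrees from vertical, leaning to the rack's -x side), x = across the throat, y = along the slot. A seated sample rests on the back (-x) wall, its centre 60 mm above the point along z.
- slot_middle (a point): middle slot of the rack, throat 15 mm wide. Point: middle of the slot's floor. z = out of the slot along its walls (28 degrees from vertical, leaning to the rack's -x side), x = across the throat, y = along the slot. A seated sample rests on the back (-x) wall, its centre 60 mm above the point along z. Too narrow for the thick sample.
- slot_narrow (a point): narrowest slot of the rack, throat 11 mm wide. Point: middle of the slot's floor. z = out of the slot along its walls (28 degrees from vertical, leaning to the rack's -x side), x = across the throat, y = along the slot. A seated sample rests on the back (-x) wall, its centre 60 mm above the point along z. Occupied by the thin sample.
- rack: Plain aluminium rack fixed to the counter, 285 mm long (y), 105 deep (x), 80 high. Three slots in a row, 95 mm pitch: wide, middle, narrow towards +y. Along the slot from its floor: front wall 32 mm, lip flaring out to 41; back wall 66, lip to 72. Slots 68 long inside. Origin: middle of the underside; z up, x away from the robot.
- stand: Plywood stand fixed to the counter left or right of the rack, 200 mm long (y), 105 deep (x), 78 high: a ledge leaning as the rack does, back 66 mm tall, front lip 14, 29 between. Two samples rest against its back, middles 96 mm apart, their upper 54 mm free to grip. Origin: middle of the underside; z up, x away from the robot.
- vase: Glazed round vase, 120 mm in diameter, 135 mm high. Origin at the centre of its underside.
- tile_stack: Stack of three 100 mm square tiles, 24 mm high. Origin at the centre of its underside.
- pencil_cup: Empty white ceramic cup, 72 mm in diameter, 90 mm high. Origin at the centre of its underside.
Things that resemble listed ones, but are neither listed nor needed, are in the scene too. What is shaped like the part that bears medium_sample_center but green is not meant.

How it is judged:
At the end, for the whole second after the job is handed in: The thick sample stands in the wide slot and the medium one in the middle slot, the thin one still in the narrow slot: each centre 54 to 65 mm above the slot's floor along the slot, within 6 mm across and 8 mm along it, its height within 0.12 rad of the slot's walls (x of thick_sample_center in the frame of slot_wide between -0.006 and 0.006 m and y of thick_sample_center in the frame of slot_wide between -0.008 and 0.008 m and z of thick_sample_center in the frame of slot_wide between 0.054 and 0.065 m and angle between the z axis of thick_sample_center and the z axis of slot_wide, either way round below 0.12 rad and x of medium_sample_center in the frame of slot_middle between -0.006 and 0.006 m and y of medium_sample_center in the frame of slot_middle between -0.008 and 0.008 m and z of medium_sample_center in the frame of slot_middle between 0.054 and 0.065 m and angle between the z axis of medium_sample_center and the z axis of slot_middle, either way round below 0.12 rad and x of thin_sample_center in the frame of slot_narrow between -0.006 and 0.006 m and y of thin_sample_center in the frame of slot_narrow between -0.008 and 0.008 m and z of thin_sample_center in the frame of slot_narrow between 0.054 and 0.065 m and angle between the z axis of thin_sample_center and the z axis of slot_narrow, either way round below 0.12 rad); the robot touches nothing.
It fails at once if the thin sample is taken out of its place (moved over 15 mm) (distance of thin_sample_center from where it was at the start of the episode above 0.015 m).
It fails at once if the vase is disturbed (moved over 20 mm) (distance of vase from where it was at the start of the episode above 0.02 m).
It fails at once if the tile stack is disturbed (moved over 20 mm) (distance of tile_stack from where it was at the start of the episode above 0.02 m).
It fails at once if the cup is disturbed (moved over 20 mm) (distance of pencil_cup from where it was at the start of the episode above 0.02 m).
It also fails if it takes over 67 s, if anything falls off the work surface, if the arm or the gripper's body presses on something with over 40 N, if the wrist force passes 120 N, or if a joint passes its speed limit or range.

## Working session

There is one attempt and no reset: what is moved stays moved. The work goes in short steps, Python scripts to look and compute and a tool call to move; the robot and the scene stay as the last step left them, time stands still between calls to the robot, and variables do not carry over. Pictures are saved under pics/ and viewed, at most 10 in all, crops included, and the job is handed in when it is done.

Besides the shell and the picture viewer there is one more tool, called after "Emit:" in YAML: its name, and indented under it one key for each argument. move_arm: Moves the arm, as the interface text tells. Its arguments: {"type":"object","properties":{"moves":{"type":"array","items":{"type":"array","items":{"type":"array","items":{"type":"number"}}}},"grip_force":{"type":"number"}},"required":["moves"]}

```bash
mkdir -p pics; ls; python3 - <<'E'
from workcell import arm
import cv2,numpy as np,pickle
print(arm.get_state())
for n in ["scene","top"]:
    f=arm.grab_frame(n); pickle.dump(f,open(n+".pkl","wb"))
    cv2.imwrite(f"pics/{n}0.png",f["img"][:,:,::-1]); print(n,f["mtx"],f["extrinsics"])
E
```

```text
pics
{'t': 0.0, 'joint_pos': array([ 1.13098730e+00,  1.26391016e-01, -4.06443668e-02,  1.40544507e+00,
        1.25585368e-05,  1.57076536e+00]), 'qd': array([ 4.00961000e-04, -4.43640696e-06,  1.42808469e-03, -7.77137166e-04,
       -6.89963780e-04,  6.59028644e-04]), 'joint_torque': array([ 7.15333390e-04, -4.35910285e+01,  3.52928102e+01,  1.73134793e-02,
       -2.28243459e-05, -8.42852188e-06]), 'tool_pos': array([0.22333546, 0.4746379 , 0.23050609]), 'tool_rot': array([-3.13990853e+00, -1.26106758e-05,  2.70181457e+00]), 'ft_force': array([0.20692548, 0.39029921, 0.1144637 ]), 'moment': array([-0.01673738,  0.00397699, -0.00629975]), 'gripper_force': 0.0, 'finger_gap': 0.08510141102208542}
scene [[445.39189539   0.         320.61267668]
 [  0.         445.39189539 199.09968333]
 [  0.           0.           1.        ]] [[ 0.83793475 -0.31284754  0.4472044   1.16855853]
 [ 0.54535664  0.51186016 -0.66376601 -1.11598536]
 [-0.02124855  0.80007849  0.5995189   1.05617032]
 [ 0.          0.          0.          1.        ]]
top [[445.71124528   0.         322.34103975]
 [  0.         445.71124528 198.67101031]
 [  0.           0.           1.        ]] [[-0.02714534  0.99801267 -0.05686694  0.3467987 ]
 [-0.99960174 -0.02666163  0.00924765 -0.00371814]
 [ 0.00771311  0.05709533  0.99833894  1.76263392]
 [ 0.          0.          0.          1.        ]]
```

View pics/scene0.png

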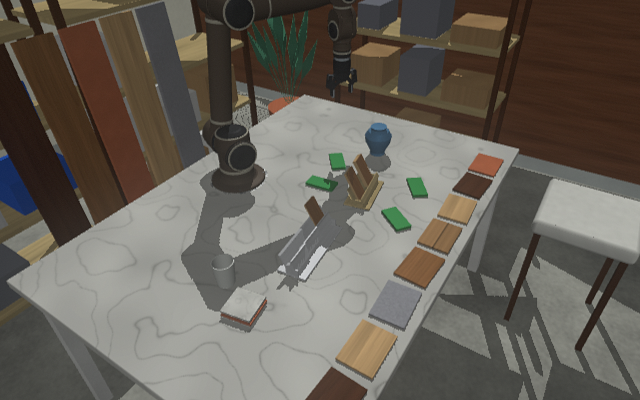

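View pics/top0.png

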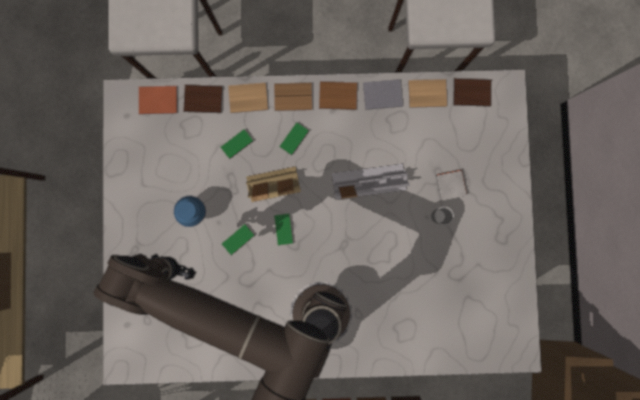

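The scene view shows the stand at (362,190) with two wood boards and the rack at (305,250) with the thin sample at (315,210). The top view shows the stand at (273,185), the rack at (370,180) and green decoys lying flat around the stand. What could be mistaken for the samples, in top-view pixels: four green boards at (237,143), (295,137), (238,240), (284,229); flooring tiles in the back row at v≈97; the thin sample in the rack at (347,191). The targets are the boards in the stand at (260,188) and (286,186).

```bash
cat > h.py <<'E'
import numpy as np,cv2,pickle
from scipy.spatial.transform import Rotation as R
def cloud(f):
    z=f["range_z"]; v,u=np.mgrid[:z.shape[0],:z.shape[1]]
    K=f["mtx"]; P=np.stack([(u-K[0,2])/K[0,0]*z,-(v-K[1,2])/K[1,1]*z,-z],-1)
    E=f["extrinsics"]; W=P@E[:3,:3].T+E[:3,3]; W[z<=0]=np.nan; return W
def pose(p,r):
    T=np.eye(4);T[:3,:3]=R.from_euler('xyz',r).as_matrix();T[:3,3]=p;return T
E
python3 - <<'E'
from h import *
from workcell import arm
f=pickle.load(open("top.pkl","rb"));W=cloud(f)
m=((W[...,2]>.012)&(W[...,2]<.25)).astype(np.uint8)
n,l,s,c=cv2.connectedComponentsWithStats(m)
for i in range(1,n):
    if s[i,4]<60: continue
    P=W[l==i]; r=cv2.minAreaRect(P[:,:2].astype(np.float32))
    print(s[i],np.round(r[0],3),np.round(r[1],3),round(r[2],1),'zmax',P[:,2].max().round(3))
print(np.nanmedian(W[150:170,200:220,2]))
f=arm.grab_frame("wrist");s=arm.get_state();T=pose(s["tool_pos"],s["tool_rot"])
print(np.round(np.linalg.inv(T)@f["extrinsics"],3),f["mtx"])
E
```

```text
[282 125  27  28 219] [0.69  0.087] [0.059 0.118] 53.7 zmax 0.024
[226 130  27  23 153] [0.68  0.306] [0.058 0.1  ] 37.4 zmax 0.025
[ 333  165   77   34 1225] [ 0.504 -0.206] [0.095 0.286] 8.7 zmax 0.132
[ 246  169   54   33 1026] [0.504 0.171] [0.103 0.2  ] 10.3 zmax 0.138
[436 170  31  30 688] [ 0.491 -0.528] [0.109 0.108] 9.4 zmax 0.039
[174 195  32  32 806] [0.411 0.479] [0.117 0.116] 2.6 zmax 0.145
[432 206  22  19 235] [ 0.368 -0.475] [0.069 0.069] 51.6 zmax 0.097
[275 220  18  20 105] [0.33  0.136] [0.084 0.057] 7.5 zmax 0.024
[223 228  29  27 158] [0.296 0.317] [0.058 0.117] 40.7 zmax 0.023
[ 294  287   55   91 1875] [-0.022 -0.017] [0.272 0.206] 24.0 zmax 0.242
-0.0004688349518257029
[[ 0.001  0.947  0.323  0.084]
 [ 1.    -0.    -0.001  0.001]
 [-0.001  0.323 -0.947 -0.143]
 [ 0.     0.     0.     1.   ]] [[327.31205511   0.         321.02318536]
 [  0.         327.31205511 197.57749804]
 [  0.           0.           1.        ]]
```

```bash
cat >> h.py <<'E'
def slotR(yaw): # slot frame axes in world: z leans to -x by 28deg
    return R.from_euler('z',yaw).as_matrix()@R.from_euler('y',-np.radians(28)).as_matrix()
def toolR(yaw): # tool x=slot y, tool y=slot x, tool z=-slot z
    S=slotR(yaw); return np.c_[S[:,1],S[:,0],-S[:,2]]
def rel(T,p,Rt):
    d=T[:3,:3].T@(np.asarray(p)-T[:3,3]); w=R.from_matrix(T[:3,:3].T@Rt).as_rotvec()
    return np.round(np.r_[d/.25,w/(np.pi/4)],3)
def cur(arm):
    s=arm.get_state(); return pose(s["tool_pos"],s["tool_rot"]),s
E
python3 - <<'E'
from h import *
from workcell import arm
f=pickle.load(open("top.pkl","rb"));W=cloud(f)
for nm,(x0,x1) in dict(stand=(246,300),rack=(333,410)).items():
    P=W[165:205,x0:x1].reshape(-1,3);P=P[P[:,2]>.11]
    for y in np.unique(P[:,1]//.02): pass
    print(nm,len(P)); k=cv2.kmeans(P.astype(np.float32),2,None,(3,50,1e-4),3,cv2.KMEANS_PP_CENTERS)
    print(k[2].round(3))
yaw=np.radians(9.5);p=np.array([.504,.171,0]);Rt=toolR(yaw);S=slotR(yaw)
T,s=cur(arm)
top=np.array([.504,.171,0])+R.from_euler('z',yaw).apply([-.04,0,.13])
g=top+S[:,2]*.10
print(top,g,rel(T,g,Rt))
E
```

```text
stand 203
[[0.458 0.211 0.125]
 [0.472 0.116 0.124]]
rack 68
[[ 0.452 -0.133  0.122]
 [ 0.449 -0.103  0.123]]
[0.46454858 0.1643981  0.13      ] [0.41824527 0.15664958 0.21829476] [-1.247 -0.819  0.051 -0.574 -0.299  1.204]
```

Emit:
move_arm:
  moves:
    - [[-0.65,-0.42,-0.05,-0.29,-0.15,0.6,0.3],[-0.65,-0.42,-0.05,-0.29,-0.15,0.6,0.3],[-0.65,-0.42,-0.05,-0.29,-0.15,0.6,0.3],[-0.65,-0.42,-0.05,-0.29,-0.15,0.6,0.3],[-0.65,-0.42,-0.05,-0.29,-0.15,0.6,0.3],[-0.65,-0.42,-0.05,-0.29,-0.15,0.6,0.3]]

```text
t: 0.75
tool_pos: [0.326, 0.31, 0.2441]
tool_rot: [2.894, 0.059, 2.219]
ft_force: [-0.8, -0.5, -0.6]
finger_gap: 0.0597
gripper_force: 0.0
```

```bash
python3 - <<'E'
from h import *
from workcell import arm
T,s=cur(arm);print(s["t"],s["tool_pos"])
print(rel(T,[.418,.157,.218],toolR(np.radians(9.5))))
E
```

```text
0.75 [0.32595808 0.31003244 0.24408595]
[-0.703 -0.11   0.123 -0.283 -0.152  0.601]
```

Emit:
move_arm:
  moves:
    - [[-0.7,-0.11,0.12,-0.28,-0.15,0.6,0.3],[-0.7,-0.11,0.12,-0.28,-0.15,0.6,0.3],[-0.7,-0.11,0.12,-0.28,-0.15,0.6,0.3],[-0.7,-0.11,0.12,-0.28,-0.15,0.6,0.3],[-0.7,-0.11,0.12,-0.28,-0.15,0.6,0.3],[-0.7,-0.11,0.12,-0.28,-0.15,0.6,0.3],[-0.7,-0.11,0.12,-0.28,-0.15,0.6,0.3]]

```text
t: 1.45
tool_pos: [0.4175, 0.1598, 0.2187]
tool_rot: [2.656, -0.0, 1.742]
ft_force: [-0.3, -0.1, -0.1]
finger_gap: 0.0597
gripper_force: 0.0
```

```bash
python3 - <<'E'
from h import *
from workcell import arm
f=arm.grab_frame("wrist");pickle.dump(f,open("w1.pkl","wb"));cv2.imwrite("pics/w1.png",f["img"][:,:,::-1])
T,s=cur(arm);print(s["t"],s["tool_pos"],rel(T,[.418,.157,.218],toolR(np.radians(9.5))))
E
```

```text
1.5 [0.41750756 0.15981769 0.21880187] [-0.011 -0.001  0.003 -0.004 -0.003  0.006]
```

View pics/w1.png

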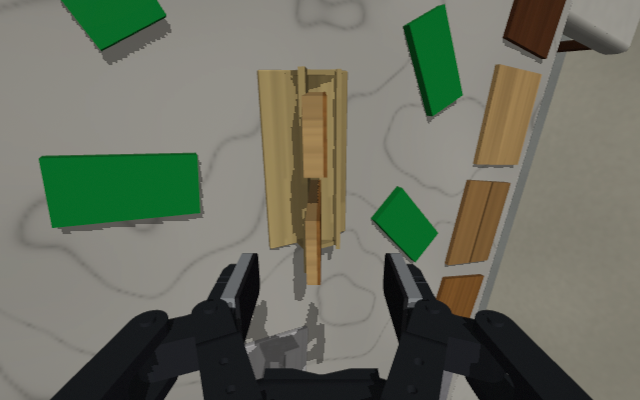

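The wrist view shows the thick sample's top edge at (314,135), about 24 px wide, and the medium's at (313,245), about 15 px wide. Both are light wood and stand upright in the stand; the four green boards lie flat and are clearly decoys.

```bash
python3 - <<'E'
from h import *
f=pickle.load(open("w1.pkl","rb"));W=cloud(f);img=f["img"]
hsv=cv2.cvtColor(img,cv2.COLOR_RGB2HSV)
wood=(hsv[...,0]<30)&(hsv[...,1]>60)
m=wood&(W[...,2]>.015)&(W[...,2]<.2); m[:, :240]=0;m[:,360:]=0
P=W[m]; 
c=np.array([.504,.171]);rr=cv2.minAreaRect(P[P[:,2]<.09][:,:2].astype(np.float32));print("stand",rr)
yaw=np.radians(9.5)
S=slotR(yaw);Q=P@S # slot coords
print(np.percentile(Q,[0,1,50,99,100],axis=0).round(4))
h=np.histogram(Q[:,2],bins=np.arange(-.2,0,.004));print([(round(b,3),n) for n,b in zip(*h) if n>0])
zt=np.percentile(Q[:,2],99)
Tp=Q[Q[:,2]>zt-.006];Wp=P[Q[:,2]>zt-.006]
mid=.5*(Tp[:,1].min()+Tp[:,1].max())
for sel in (Tp[:,1]>mid,Tp[:,1]<mid):
    A=Tp[sel];r=cv2.minAreaRect(A[:,:2].astype(np.float32));print(len(A),r,A[:,2].mean(),'world',np.round(S@[*r[0],A[:,2].mean()],4))
pts=[]
E
```

```text
stand ((0.5027161240577698, 0.17606130242347717), (0.06319043040275574, 0.19966627657413483), 10.434804916381836)
[[ 0.4603 -0.0093 -0.2354]
 [ 0.4703 -0.0045 -0.2338]
 [ 0.4882  0.1132 -0.1666]
 [ 0.5106  0.1885 -0.1104]
 [ 0.512   0.1909 -0.1096]]
[(np.float64(-0.2), np.int64(22)), (np.float64(-0.196), np.int64(26)), (np.float64(-0.192), np.int64(26)), (np.float64(-0.188), np.int64(21)), (np.float64(-0.184), np.int64(25)), (np.float64(-0.18), np.int64(30)), (np.float64(-0.176), np.int64(39)), (np.float64(-0.172), np.int64(45)), (np.float64(-0.168), np.int64(812)), (np.float64(-0.164), np.int64(31)), (np.float64(-0.16), np.int64(22)), (np.float64(-0.156), np.int64(23)), (np.float64(-0.152), np.int64(21)), (np.float64(-0.148), np.int64(19)), (np.float64(-0.144), np.int64(39)), (np.float64(-0.14), np.int64(25)), (np.float64(-0.136), np.int64(27)), (np.float64(-0.132), np.int64(24)), (np.float64(-0.128), np.int64(22)), (np.float64(-0.124), np.int64(33)), (np.float64(-0.12), np.int64(47)), (np.float64(-0.116), np.int64(1461)), (np.float64(-0.112), np.int64(1513))]
2022 ((0.4851453900337219, 0.13754288852214813), (0.018019191920757294, 0.06031366437673569), 0.8198866248130798) -0.11171055600956956 world [0.4515 0.215  0.1291]
955 ((0.48343777656555176, 0.041977912187576294), (0.011647854931652546, 0.06034937500953674), 0.20043544471263885) -0.1126064703008805 world [0.4662 0.1206 0.1275]
```

```bash
python3 - <<'E'
from h import *
from workcell import arm
yaw=np.radians(8.7);S=slotR(yaw)
top=np.array([.504,-.206,0])+R.from_euler('z',yaw).apply([-.03,0,.11]); g=top+S[:,2]*.13
T,s=cur(arm);print(g,rel(T,g,toolR(yaw)))
E
```

```text
[ 0.41401611 -0.21976947  0.22478319] [-1.494 -0.23  -0.149 -0.004 -0.012  0.022]
```

Emit:
move_arm:
  moves:
    - [[-1.0,-0.15,-0.1,0,0,0.02,0.3],[-1.0,-0.15,-0.1,0,0,0.02,0.3],[-1.0,-0.15,-0.1,0,0,0.02,0.3],[-1.0,-0.15,-0.1,0,0,0.02,0.3],[-1.0,-0.15,-0.1,0,0,0.02,0.3],[-1.0,-0.15,-0.1,0,0,0.02,0.3]]

```text
t: 2.1
tool_pos: [0.4153, -0.1005, 0.2237]
tool_rot: [2.656, -0.006, 1.718]
ft_force: [-0.4, 0.5, 0.1]
finger_gap: 0.0595
gripper_force: 0.0
```

Emit:
move_arm:
  moves:
    - [[-0.5,-0.08,-0.05,0,0,0,0.3],[-0.5,-0.08,-0.05,0,0,0,0.3],[-0.5,-0.08,-0.05,0,0,0,0.3],[-0.5,-0.08,-0.05,0,0,0,0.3],[-0.5,-0.08,-0.05,0,0,0,0.3]]

```text
t: 2.6
tool_pos: [0.4117, -0.2227, 0.2236]
tool_rot: [2.656, -0.009, 1.726]
ft_force: [0.0, 0.3, 0.6]
finger_gap: 0.0597
gripper_force: 0.0
```

```bash
python3 - <<'E'
from h import *
from workcell import arm
f=arm.grab_frame("wrist");pickle.dump(f,open("w2.pkl","wb"));cv2.imwrite("pics/w2.png",f["img"][:,:,::-1])
T,s=cur(arm);print(s["t"],s["tool_pos"],s["tool_rot"])
E
```

```text
2.65 [ 0.41164935 -0.22199554  0.22367076] [ 2.65612577 -0.00840636  1.7268766 ]
```

View pics/w2.png

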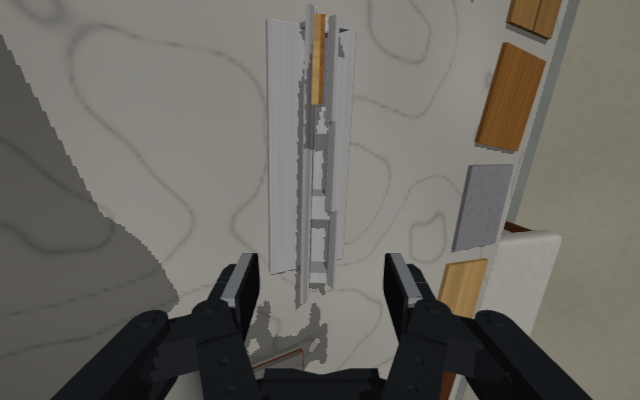

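```bash
python3 - <<'E'
from h import *
f=pickle.load(open("w2.pkl","rb"));W=cloud(f);img=f["img"]
hsv=cv2.cvtColor(img,cv2.COLOR_RGB2HSV)
m=(hsv[...,0]<30)&(hsv[...,1]>60)&(W[...,2]>.1)&(W[...,2]<.2);m[:,:240]=0;m[:,360:]=0
P=W[m];print(len(P))
r0=W[...,2]; mm=(r0>.012)&(r0<.095); mm[:,:240]=0;mm[:,360:]=0; mm[300:]=0
# yaw from left (robot side) low/top planes: line fit of back lip top
yaw=np.radians(9);S=slotR(yaw);Q=P@S;zt=np.percentile(Q[:,2],99);sel=Q[:,2]>zt-.006
r=cv2.minAreaRect(Q[sel][:,:2].astype(np.float32));zm=Q[sel][:,2].mean();print("thin",r,zm)
rr=cv2.minAreaRect(W[mm][:,:2].astype(np.float32));print("rack",rr)
o=np.array([r[0][0]+.0015,r[0][1],zm-.120])
print("narrow world",S@o)
Z=W@S-o
A=Z[mm]
for y in (-.19,-.095):
  print("slot y",y)
  for d in (-.02,0,.02):
    B=A[abs(A[:,1]-y-d)<.002];B=B[np.argsort(B[:,0])]
    print(d,[tuple((b*1000).round().astype(int)[[0,2]]) for b in B[::2]])
# floors: along-y extents at |x|<4mm
B=A[(abs(A[:,0])<.004)];B=B[np.argsort(B[:,1])];print([tuple((b*1000).round().astype(int)[[1,2]]) for b in B[::6]])
# back lip line: yaw check
B=A[(A[:,2]>.066)&(A[:,2]<.08)];print(len(B),np.polyfit(B[:,1],B[:,0],1),np.polyfit(B[:,1],B[:,2],1))
E
```

```text
993
thin ((0.43207770586013794, -0.18145009875297546), (0.05973999947309494, 0.007898631505668163), 87.61752319335938) -0.08612584060438318
rack ((0.502500593662262, -0.20246748626232147), (0.07052575051784515, 0.2851671278476715), 6.348304271697998)
narrow world [ 0.50207703 -0.10419071  0.02155409]
slot y -0.19
-0.02 [(np.int64(-22), np.int64(74)), (np.int64(-22), np.int64(75)), (np.int64(-21), np.int64(74)), (np.int64(-21), np.int64(75)), (np.int64(-20), np.int64(75)), (np.int64(-19), np.int64(76)), (np.int64(-19), np.int64(76)), (np.int64(-18), np.int64(75)), (np.int64(-18), np.int64(75)), (np.int64(-17), np.int64(73)), (np.int64(-17), np.int64(73)), (np.int64(-16), np.int64(71)), (np.int64(-16), np.int64(71)), (np.int64(-15), np.int64(70)), (np.int64(-14), np.int64(63)), (np.int64(-14), np.int64(65)), (np.int64(-14), np.int64(4)), (np.int64(-13), np.int64(4)), (np.int64(-12), np.int64(5)), (np.int64(-11), np.int64(5)), (np.int64(-10), np.int64(5)), (np.int64(-9), np.int64(4)), (np.int64(-9), np.int64(5)), (np.int64(-7), np.int64(4)), (np.int64(-6), np.int64(4)), (np.int64(-6), n
[... 16165 characters left out ...]
nt64(28)), (np.int64(-41), np.int64(30)), (np.int64(-40), np.int64(29)), (np.int64(-39), np.int64(28)), (np.int64(-38), np.int64(29)), (np.int64(-38), np.int64(30)), (np.int64(-37), np.int64(29)), (np.int64(-36), np.int64(1)), (np.int64(-36), np.int64(2)), (np.int64(-35), np.int64(0)), (np.int64(-32), np.int64(0)), (np.int64(-29), np.int64(1)), (np.int64(-26), np.int64(0)), (np.int64(-23), np.int64(1)), (np.int64(-19), np.int64(0)), (np.int64(-17), np.int64(80)), (np.int64(-11), np.int64(1)), (np.int64(-5), np.int64(0)), (np.int64(1), np.int64(0)), (np.int64(6), np.int64(64)), (np.int64(28), np.int64(69)), (np.int64(44), np.int64(66))]
2528 [ 0.03670651 -0.01011489] [-0.0160199   0.06991476]
```

The view shows the thin sample's top edge at (318,58), the middle slot's floor at rows 150–190 and the wide slot's floor at rows 225–265. The drift along the slots puts the rack yaw near 6.8° and the stand yaw near 10.5°, so I'm refining both.

```bash
python3 - <<'E'
from h import *
f=pickle.load(open("w2.pkl","rb"));W=cloud(f)
o=np.array([.5021,-.1042,.0216])
for deg in (6.4,6.8,7.2):
    S=slotR(np.radians(deg));Z=(W-o)@S;A=Z[:300,240:360].reshape(-1,3);A=A[~np.isnan(A[:,0])]
    B=A[(A[:,2]>.070)&(A[:,2]<.08)&(A[:,0]<0)&(A[:,0]>-.03)]
    print(deg,np.polyfit(B[:,1],B[:,0],1)[0].round(4),np.polyfit(B[:,1],B[:,2],1)[0].round(4))
    for y in (-.19,-.095,0):
        C=A[abs(A[:,1]-y)<.028];b=C[(C[:,0]<0)&(C[:,0]>-.02)&(C[:,2]>.02)&(C[:,2]<.06)];fr=C[(C[:,0]>0)&(C[:,0]<.02)&(C[:,2]>.008)&(C[:,2]<.029)]
        fl=C[(abs(C[:,0])<.004)&(abs(C[:,2])<.01)]
        D=A[(abs(A[:,1]-y)<.045)&(abs(A[:,0])<.003)&(abs(A[:,2])<.008)]
        print(y,'back',np.median(b[:,0]).round(4),len(b),'front',np.median(fr[:,0]).round(4),len(fr),'floor',np.median(fl[:,2]).round(4),'y',D[:,1].min().round(4),D[:,1].max().round(4))
E
```

```text
6.4 0.0008 0.0005
-0.19 back -0.0055 41 front 0.0156 28 floor -0.0003 y -0.2275 -0.1693
-0.095 back -0.0054 47 front 0.0096 18 floor -0.0001 y -0.1318 -0.0665
0 back nan 0 front 0.0057 9 floor -0.0001 y -0.0362 0.0315
6.8 0.0071 -0.0013
-0.19 back -0.0066 40 front 0.0143 30 floor 0.0003 y -0.2275 -0.1689
-0.095 back -0.006 46 front 0.009 18 floor 0.0001 y -0.1317 -0.0664
0 back nan 0 front 0.0056 9 floor -0.0001 y -0.0362 0.0086
7.2 0.0128 -0.0034
-0.19 back -0.0078 38 front 0.0131 30 floor 0.001 y -0.2268 -0.1689
-0.095 back -0.0065 46 front 0.0084 18 floor 0.0005 y -0.1317 -0.0673
0 back nan 0 front 0.0055 9 floor -0.0002 y -0.0361 0.0086
  return _methods._mean(a, axis=axis, dtype=dtype,
  ret = ret.dtype.type(ret / rcount)
```

```bash
cat > g.py <<'E'
from h import *
from workcell import arm
yaw=np.radians(10.5);S=slotR(yaw);Rt=toolR(yaw)
C=dict(thick=np.array([.4515,.215,.1291]),med=np.array([.4662,.1206,.1275]))
SR=slotR(np.radians(6.4));RR=toolR(np.radians(6.4));O=np.array([.5021,-.1042,.0216])
E
python3 - <<'E'
from g import *
T,s=cur(arm)
print(rel(T,C["thick"]+S[:,2]*.06,Rt)); print(S.round(3))
T2=np.eye(4);T2[:3,:3]=Rt;T2[:3,3]=C["thick"]+S[:,2]*.06;print(T2[:3,3])
E
```

```text
[ 1.697  0.196  0.307 -0.004  0.007 -0.036]
[[ 0.868 -0.182 -0.462]
 [ 0.161  0.983 -0.086]
 [ 0.469  0.     0.883]]
[0.42380339 0.20986674 0.18207686]
```

Emit:
move_arm:
  moves:
    - [[1.0,0.12,0.1,0,0,-0.02,0.3],[1.0,0.12,0.1,0,0,-0.02,0.3],[1.0,0.12,0.1,0,0,-0.02,0.3],[1.0,0.12,0.1,0,0,-0.02,0.3],[1.0,0.12,0.1,0,0,-0.02,0.3],[1.0,0.12,0.1,0,0,-0.02,0.3]]

```text
t: 3.25
tool_pos: [0.409, 0.0372, 0.2182]
tool_rot: [2.653, -0.001, 1.754]
ft_force: [-0.1, 0.2, -0.3]
finger_gap: 0.0598
gripper_force: 0.0
```

Emit:
move_arm:
  moves:
    - [[0.7,0.08,0.2,0,0,-0.02,0.3],[0.7,0.08,0.2,0,0,-0.02,0.3],[0.7,0.08,0.2,0,0,-0.02,0.3],[0.7,0.08,0.2,0,0,-0.02,0.3],[0.7,0.08,0.2,0,0,-0.02,0.3],[0.7,0.08,0.2,0,0,-0.02,0.3]]

```text
t: 3.85
tool_pos: [0.4207, 0.2104, 0.1824]
tool_rot: [2.657, 0.008, 1.756]
ft_force: [0.4, -0.6, -0.2]
finger_gap: 0.0598
gripper_force: 0.0
```

```bash
python3 - <<'E'
from g import *
T,s=cur(arm);print(s["t"],s["tool_pos"],rel(T,C["thick"]-S[:,2]*.034,Rt))
E
```

```text
3.85 [0.42071471 0.21038325 0.18237065] [-0.002  0.011  0.383 -0.005  0.008  0.008]
```

Emit:
move_arm:
  moves:
    - [[0,0.01,0.19,-0.005,0.008,0.008,0.3],[0,0.01,0.3,-0.005,0.008,0.008,0.3],[0,0.01,0.38,-0.005,0.008,0.008,0.3],[0,0.01,0.38,-0.005,0.008,0.008,0.3],[0,0.01,0.38,-0.005,0.008,0.008,0.3]]

```text
t: 4.35
tool_pos: [0.4675, 0.2161, 0.1005]
tool_rot: [2.652, -0.001, 1.749]
ft_force: [0.4, -0.8, 1.2]
finger_gap: 0.0594
gripper_force: 0.0
```

```bash
python3 - <<'E'
from g import *
f=arm.grab_frame("wrist");cv2.imwrite("pics/w3.png",f["img"][:,:,::-1])
T,s=cur(arm);print(s["t"],s["tool_pos"],s["ft_force"],rel(T,C["thick"]-S[:,2]*.034,Rt))
E
```

```text
4.4 [0.46783228 0.21667979 0.10135499] [-0.57979     0.49026221  0.03698885] [ 0.005 -0.006  0.007  0.003  0.001 -0.007]
```

View pics/w3.png

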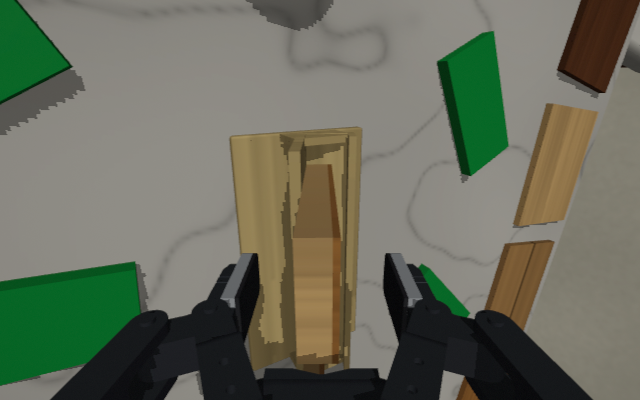

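The board's top edge (columns 297–341) sits centred between the fingers (centre ≈ 321), with the light top at rows 237–360. Closing.

Emit:
move_arm:
  moves:
    - [[0,0,0,0,0,0,0.85],[0,0,0,0,0,0,0.9],[0,0,0,0,0,0,0.9],[0,0,0,0,0,0,0.9],[0,0,0,0,0,0,0.9],[0,0,0,0,0,0,0.9],[0,0,0,0,0,0,0.9],[0,0,0,0,0,0,0.9]]
  grip_force: 40

```text
t: 5.2
tool_pos: [0.4669, 0.2175, 0.1006]
tool_rot: [2.652, -0.001, 1.751]
ft_force: [-7.1, -1.7, 7.5]
finger_gap: 0.0177
gripper_force: 39.1
```

Emit:
move_arm:
  moves:
    - [[0,0,-0.1,0,0,0,0.9],[0,0,-0.25,0,0,0,0.9],[0,0,-0.4,0,0,0,0.9],[0,0,-0.55,0,0,0,0.9],[0,0,-0.7,0,0,0,0.9],[0,0,-0.7,0,0,0,0.9],[0,0,-0.7,0,0,0,0.9]]

```text
t: 5.9
tool_pos: [0.3864, 0.2029, 0.2554]
tool_rot: [2.65, -0.002, 1.751]
ft_force: [0.9, -0.9, -1.8]
finger_gap: 0.0173
gripper_force: 40.3
```

```bash
python3 - <<'E'
from g import *
f=arm.grab_frame("wrist");pickle.dump(f,open("w4.pkl","wb"))
T,s=cur(arm);print(s["t"],s["tool_pos"],s["ft_force"],s["finger_gap"])
# board top face in tool frame via the wrist camera
W=cloud(f);Z=(W-T[:3,3])@T[:3,:3]
m=(abs(Z[...,1])<.02)&(Z[...,2]>-.06)&(Z[...,2]<-.015)&(abs(Z[...,0])<.06)
hsv=cv2.cvtColor(f["img"],cv2.COLOR_RGB2HSV);m&=(hsv[...,0]<30)&(hsv[...,1]>60)
A=Z[m];print(len(A),np.percentile(A,[1,50,99],axis=0).round(4))
zt=np.median(A[:,2]);A=A[abs(A[:,2]-zt)<.004];print(cv2.minAreaRect((A[:,:2]*1000).astype(np.float32)),A[:,2].mean())
print(np.polyfit(A[:,0],A[:,2],1))
dest=O+SR@np.array([.005,-.193,.30])
print(dest,rel(T,dest,RR))
E
```

```text
5.95 [0.38620204 0.20256117 0.25388588] [ 0.27033841 -0.21576318 -1.06520279] 0.0174377613898008
6484 [[-0.0287 -0.0071 -0.0353]
 [ 0.0084  0.0016 -0.0334]
 [ 0.0309  0.0105 -0.0165]]
((0.20476722717285156, 1.4263687133789062), (18.769136428833008, 61.975730895996094), 89.6135025024414) -0.033437561551029324
[ 0.00337466 -0.03345044]
[ 0.388037   -0.31120455  0.28883164] [-2.023e+00 -2.520e-01 -2.950e-01  1.000e-03 -4.200e-02  7.600e-02]
```

Emit:
move_arm:
  moves:
    - [[-1.0,-0.12,-0.2,0,-0.02,0.04,0.9],[-1.0,-0.12,-0.2,0,-0.02,0.04,0.9],[-1.0,-0.12,-0.2,0,-0.02,0.04,0.9],[-1.0,-0.12,-0.2,0,-0.02,0.04,0.9],[-1.0,-0.12,-0.2,0,-0.02,0.04,0.9],[-1.0,-0.12,-0.2,0,-0.02,0.04,0.9],[-1.0,-0.12,-0.2,0,-0.02,0.04,0.9]]

```text
t: 6.65
tool_pos: [0.3816, -0.0565, 0.2824]
tool_rot: [2.655, -0.003, 1.706]
ft_force: [0.4, 0.3, -0.8]
finger_gap: 0.017
gripper_force: 40.3
```

Emit:
move_arm:
  moves:
    - [[-1.0,-0.12,-0.1,0,-0.02,0.04,0.9],[-1.0,-0.12,-0.1,0,-0.02,0.04,0.9],[-1.0,-0.12,-0.1,0,-0.02,0.04,0.9],[-1.0,-0.12,-0.1,0,-0.02,0.04,0.9],[-1.0,-0.12,-0.1,0,-0.02,0.04,0.9],[-1.0,-0.12,-0.1,0,-0.02,0.04,0.9],[-1.0,-0.12,-0.1,0,-0.02,0.04,0.9]]

```text
t: 7.35
tool_pos: [0.3802, -0.3058, 0.2889]
tool_rot: [2.655, -0.007, 1.679]
ft_force: [-0.1, 1.2, -0.4]
finger_gap: 0.0176
gripper_force: 40.3
```

```bash
python3 - <<'E'
from g import *
T,s=cur(arm);print(s["t"],s["tool_pos"],s["ft_force"],s["finger_gap"])
print(rel(T,O+SR@np.array([.0036,-.193,.195]),RR))
E
```

```text
7.35 [ 0.3802156  -0.30581341  0.28887257] [-0.12061374  1.15904567 -0.37804489] 0.017602235109804343
[-0.027  0.021  0.433 -0.002 -0.006 -0.008]
```

Emit:
move_arm:
  moves:
    - [[-0.027,0.02,0.2,0,-0.005,-0.008,0.9],[-0.027,0.02,0.35,0,-0.005,-0.008,0.9],[-0.027,0.02,0.43,0,-0.005,-0.008,0.9],[-0.027,0.02,0.43,0,-0.005,-0.008,0.9],[-0.027,0.02,0.43,0,-0.005,-0.008,0.9],[-0.027,0.02,0.43,0,-0.005,-0.008,0.9]]

```text
t: 7.95
tool_pos: [0.4359, -0.3054, 0.2007]
tool_rot: [2.65, 0.005, 1.685]
ft_force: [0.9, 0.8, 0.4]
finger_gap: 0.0172
gripper_force: 40.2
```

```bash
cat > look.py <<'E'
from g import *
def look(name,xt,yt):
    f=arm.grab_frame("wrist");cv2.imwrite(f"pics/{name}.png",f["img"][:,:,::-1]);pickle.dump(f,open(name+".pkl","wb"))
    T,s=cur(arm);print(s["t"],s["ft_force"].round(1),'tool in slotframe',((s["tool_pos"]-O)@SR).round(4),rel(T,s["tool_pos"],RR)[3:])
    W=cloud(f);Z=(W-O)@SR
    hsv=cv2.cvtColor(f["img"],cv2.COLOR_RGB2HSV);wood=(hsv[...,0]<30)&(hsv[...,1]>60)
    p=(s["tool_pos"]-O)@SR
    m=wood&(abs(Z[...,0]-p[0])<.02)&(Z[...,2]<p[2]+.05)&(Z[...,2]>p[2]-.1)&(abs(Z[...,1]-p[1])<.06)
    A=Z[m];top=A[A[:,2]>p[2]+.025];face=A[(A[:,2]<p[2]+.02)]
    print('top',cv2.minAreaRect((top[:,:2]*1000).astype(np.float32)),top[:,2].mean().round(4))
    if len(face)>50:
        print('side pts',len(face),np.percentile(face,[2,50,98],axis=0).round(4))
        for z0 in np.arange(p[2]-.09,p[2]+.02,.02):
            b=face[abs(face[:,2]-z0)<.004]
            if len(b)>5: print('z',z0.round(3),'x',b[:,0].min().round(4),b[:,0].max().round(4),'y',b[:,1].max().round(4))
    g=Z[~wood&(abs(Z[...,0])<.03)]
    for y in (-.19,-.095):
        c=g[abs(g[:,1]-y)<.03];b=c[(c[:,0]<0)&(c[:,0]>-.02)&(c[:,2]>.02)&(c[:,2]<.06)];fr=c[(c[:,0]>0)&(c[:,0]<.02)&(c[:,2]>.008)&(c[:,2]<.029)]
        if len(b)>5: print(y,'back',np.median(b[:,0]).round(4),len(b))
        if len(fr)>5: print(y,'front',np.median(fr[:,0]).round(4),len(fr))
        l=c[(c[:,2]>.071)&(c[:,2]<.078)];
        if len(l)>5: print('lip ridge x',np.median(l[:,0]).round(4),len(l))
    return f,T,s
E
python3 -c "
from look import *
look('w5',0,0)"
```

```text
8.0 [-0.5  0.  -1.6] tool in slotframe [ 0.0062 -0.193   0.1997] [0.003 0.005 0.005]
top ((6.483403205871582, -192.2747344970703), (61.709739685058594, 19.72464370727539), 88.97240447998047) 0.2317
side pts 2079 [[-0.0019 -0.1628  0.1157]
 [ 0.0067 -0.1624  0.1873]
 [ 0.0151 -0.1619  0.2188]]
z 0.11 x -0.0018 0.0147 y -0.1622
z 0.13 x -0.002 0.0155 y -0.1621
z 0.15 x -0.0018 0.0154 y -0.162
z 0.17 x -0.0021 0.0155 y -0.1619
z 0.19 x -0.0022 0.0157 y -0.1617
z 0.21 x -0.0044 0.0155 y -0.1618
-0.19 back -0.0055 46
lip ridge x -0.0112 146
-0.095 back -0.0054 122
-0.095 front 0.0096 26
lip ridge x -0.0112 248
```

View pics/w5.png

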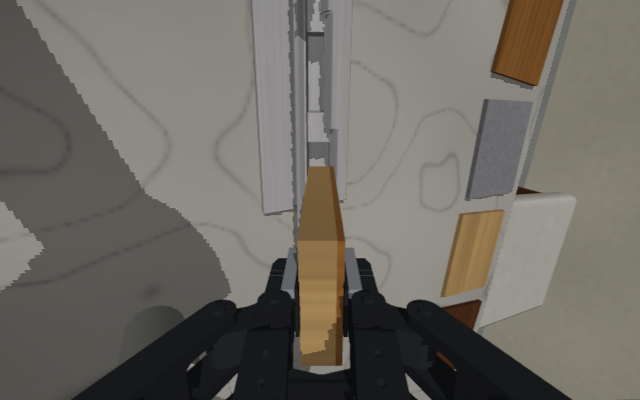

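The picture shows the board's side edge hanging above the wide slot (bottom edge near (322,168)). By the same camera it is centred at x=+6.7 mm against a slot centre of +5.0 mm, with no tilt. I'll correct by −1.7 mm and descend partway.

Emit:
move_arm:
  moves:
    - [[-0.004,-0.007,0.0,-0.003,-0.005,-0.005,0.9],[-0.004,-0.007,0.05,-0.003,-0.005,-0.005,0.9],[-0.004,-0.007,0.1,-0.003,-0.005,-0.005,0.9],[-0.004,-0.007,0.14,-0.003,-0.005,-0.005,0.9],[-0.004,-0.007,0.18,-0.003,-0.005,-0.005,0.9],[-0.004,-0.007,0.22,-0.003,-0.005,-0.005,0.9],[-0.004,-0.007,0.25,-0.003,-0.005,-0.005,0.9],[-0.004,-0.007,0.28,-0.003,-0.005,-0.005,0.9],[-0.004,-0.007,0.28,-0.003,-0.005,-0.005,0.9],[-0.004,-0.007,0.28,-0.003,-0.005,-0.005,0.9]]

```text
t: 9.0
tool_pos: [0.4669, -0.3033, 0.1363]
tool_rot: [2.65, 0.008, 1.686]
ft_force: [-0.6, -0.4, -0.6]
finger_gap: 0.0172
gripper_force: 40.2
```

```bash
python3 -c "
from look import *
look('w6',0,0)"
```

```text
9.05 [ 0.1 -0.  -0.6] tool in slotframe [ 0.0035 -0.1941  0.1284] [0.005 0.008 0.009]
top ((3.251361846923828, -193.46517944335938), (19.713777542114258, 61.59804153442383), 0.5594416260719299) 0.1602
side pts 2148 [[-0.007  -0.1808  0.044 ]
 [ 0.0033 -0.1638  0.1147]
 [ 0.0123 -0.1632  0.1475]]
z 0.038 x -0.0055 0.012 y -0.1637
z 0.058 x -0.0056 0.0128 y -0.1636
z 0.078 x -0.0047 0.0125 y -0.1633
z 0.098 x -0.005 0.0126 y -0.1634
z 0.118 x -0.005 0.0126 y -0.1632
z 0.138 x -0.0073 0.0126 y -0.163
-0.19 back -0.0056 13
-0.19 front 0.0155 32
lip ridge x -0.0112 180
-0.095 back -0.0055 261
-0.095 front 0.0095 74
lip ridge x -0.0111 444
```

Emit:
move_arm:
  moves:
    - [[0,0.004,0.0,0,0,0,0.9],[0,0.004,0.04,0,0,0,0.9],[0,0.004,0.08,0,0,0,0.9],[0,0.004,0.11,0,0,0,0.9],[0,0.004,0.13,0,0,0,0.9],[0,0.004,0.15,0,0,0,0.9],[0,0.004,0.16,0,0,0,0.9],[0,0.004,0.16,0,0,0,0.9],[0,0.004,0.16,0,0,0,0.9]]

```text
t: 9.95
tool_pos: [0.4866, -0.3015, 0.1017]
tool_rot: [2.649, 0.009, 1.686]
ft_force: [-0.1, -1.0, -1.0]
finger_gap: 0.0172
gripper_force: 40.4
```

```bash
python3 -c "
from look import *
look('w7',0,0)"
```

```text
10.0 [ 0.1  0.5 -0.8] tool in slotframe [ 0.0046 -0.1943  0.0883] [0.005 0.008 0.009]
top ((4.883589267730713, -194.02503967285156), (19.011404037475586, 62.05110168457031), 0.6574788689613342) 0.1204
side pts 2090 [[-0.0056 -0.1749  0.0094]
 [ 0.0046 -0.1641  0.0757]
 [ 0.0135 -0.1636  0.1073]]
z -0.002 x -0.0056 0.0155 y -0.1671
z 0.018 x -0.0056 0.0134 y -0.164
z 0.038 x -0.0035 0.0139 y -0.1638
z 0.058 x -0.0056 0.0138 y -0.1637
z 0.078 x -0.0038 0.0139 y -0.1636
z 0.098 x -0.006 0.0137 y -0.1634
-0.19 back -0.0056 64
-0.19 front 0.0154 25
lip ridge x -0.0112 219
-0.095 back -0.0055 441
-0.095 front 0.0095 88
lip ridge x -0.0111 543
```

Emit:
move_arm:
  moves:
    - [[0,0,0.005,0,0,0,0.9],[0,0,0.005,0,0,0,0.8],[0,0,0.005,0,0,0,0.4],[0,0,0.005,0,0,0,0.4],[0,0,0.005,0,0,0,0.4],[0,0,0.005,0,0,0,0.4],[0,0,-0.1,0,0,0,0.4],[0,0,-0.25,0,0,0,0.4],[0,0,-0.4,0,0,0,0.4],[0,0,-0.5,0,0,0,0.4],[0,0,-0.5,0,0,0,0.3]]

```text
t: 11.1
tool_pos: [0.4281, -0.3088, 0.2159]
tool_rot: [2.646, 0.014, 1.684]
ft_force: [-0.5, 0.2, 0.7]
finger_gap: 0.0598
gripper_force: 0.0
```

```bash
python3 - <<'E'
from g import *
f=arm.grab_frame("wrist");pickle.dump(f,open("w8.pkl","wb"))
T,s=cur(arm);W=cloud(f);Z=(W-O)@SR
hsv=cv2.cvtColor(f["img"],cv2.COLOR_RGB2HSV);m=(hsv[...,0]<30)&(hsv[...,1]>60)&(Z[...,2]>.11)&(Z[...,2]<.14)&(abs(Z[...,1]+.193)<.05)&(abs(Z[...,0])<.05)
print(s["t"],cv2.minAreaRect((Z[m][:,:2]*1000).astype(np.float32)),np.median(Z[m][:,2]))
m=(hsv[...,0]<30)&(hsv[...,1]>60)&(abs(Z[...,1]+.193)<.05)&(abs(Z[...,0])<.05)&(Z[...,2]>.03)
for z in (.05,.07,.09,.11):
    b=Z[m&(abs(Z[...,2]-z)<.004)]
    if len(b): print(z,b[:,0].min(),b[:,0].max(),b[:,1].max())
print(s["tool_pos"],rel(T,C["med"]+S[:,2]*.06,Rt),rel(T,C["med"]+S[:,2]*.12,Rt)[:3])
E
```

```text
11.15 ((2.2540111541748047, -194.7570343017578), (60.543819427490234, 17.85266876220703), 89.68013000488281) 0.12007820854849102
0.05 -0.005481823068773132 0.012486243599773846 -0.16447562399023397
0.07 -0.010142877285682568 0.011989978317906226 -0.16446037802148886
0.09 -0.005985465473803498 0.01160860413638852 -0.16438426403431566
0.11 -0.006505880020796685 0.011224014359036825 -0.1644567887265335
[ 0.42804122 -0.30822308  0.21365126] [ 1.68   0.152  0.211  0.007  0.055 -0.071] [ 1.67   0.154 -0.029]
```

The thick sample is seated, with its top at 120.1 mm, x 2.5 mm and a tilt near 0.02 rad. Now the medium one.

Emit:
move_arm:
  moves:
    - [[1.0,0.1,-0.03,0,0.03,-0.04,0.3],[1.0,0.1,-0.03,0,0.03,-0.04,0.3],[1.0,0.1,-0.03,0,0.03,-0.04,0.3],[1.0,0.1,-0.03,0,0.03,-0.04,0.3],[1.0,0.1,-0.03,0,0.03,-0.04,0.3],[1.0,0.1,-0.03,0,0.03,-0.04,0.3]]

```text
t: 11.75
tool_pos: [0.4168, -0.0498, 0.2272]
tool_rot: [2.649, 0.001, 1.737]
ft_force: [-0.6, -0.2, 1.2]
finger_gap: 0.06
gripper_force: 0.0
```

Emit:
move_arm:
  moves:
    - [[0.67,0.05,0.1,0,0.02,-0.03,0.3],[0.67,0.05,0.1,0,0.02,-0.03,0.3],[0.67,0.05,0.1,0,0.02,-0.03,0.3],[0.67,0.05,0.1,0,0.02,-0.03,0.3],[0.67,0.05,0.1,0,0.02,-0.03,0.3],[0.67,0.05,0.1,0,0.02,-0.03,0.3]]

```text
t: 12.35
tool_pos: [0.414, 0.1126, 0.2099]
tool_rot: [2.652, 0.001, 1.754]
ft_force: [-0.6, 0.2, -0.4]
finger_gap: 0.0598
gripper_force: 0.0
```

```bash
cat > md.py <<'E'
from g import *
f=arm.grab_frame("wrist");cv2.imwrite("pics/wm.png",f["img"][:,:,::-1])
T,s=cur(arm);print(s["t"],s["tool_pos"],s["ft_force"])
W=cloud(f);Z=(W-C["med"])@S
hsv=cv2.cvtColor(f["img"],cv2.COLOR_RGB2HSV);m=(hsv[...,0]<30)&(hsv[...,1]>60)&(np.linalg.norm(Z*[1.5,1,3],axis=-1)<.045)
if m.sum()>20: print(cv2.minAreaRect((Z[m][:,:2]*1000).astype(np.float32)),np.median(Z[m][:,2]))
print(rel(T,C["med"]-S[:,2]*.034,Rt))
E
python3 md.py
```

```text
12.4 [0.41427444 0.11187764 0.21028623] [ 0.76407646 -0.13737367 -0.29868795]
((0.33197784423828125, -0.3513031005859375), (11.762960433959961, 60.54668426513672), 0.1359938532114029) 7.049885050243602e-05
[-0.003  0.03   0.527  0.002  0.002 -0.001]
```

Emit:
move_arm:
  moves:
    - [[0,0.03,0.15,0,0,0,0.3],[0,0.03,0.3,0,0,0,0.3],[0,0.03,0.42,0,0,0,0.3],[0,0.03,0.5,0,0,0,0.3],[0,0.03,0.525,0,0,0,0.3],[0,0.03,0.525,0,0,0,0.3],[0,0.03,0.525,0,0,0,0.3]]

```text
t: 13.1
tool_pos: [0.4823, 0.124, 0.1002]
tool_rot: [2.649, -0.0, 1.751]
ft_force: [0.1, -0.4, 0.6]
finger_gap: 0.0599
gripper_force: 0.0
```

```bash
python3 md.py
```

```text
13.15 [0.48242213 0.12425328 0.10062663] [-0.23499198  0.84508698 -0.51452708]
((0.05914878845214844, -0.6494674682617188), (61.689762115478516, 12.08254623413086), 89.9896011352539) 2.4530749398197683e-05
[-0.003 -0.008  0.01   0.006  0.001 -0.003]
```

Emit:
move_arm:
  moves:
    - [[0,-0.006,0.004,0,0,0,0.7],[0,-0.006,0.004,0,0,0,0.95],[0,-0.006,0.004,0,0,0,0.95],[0,-0.006,0.004,0,0,0,0.95],[0,-0.006,0.004,0,0,0,0.95],[0,-0.006,0.004,0,0,0,0.95],[0,-0.006,0.004,0,0,0,0.95],[0,-0.006,0.004,0,0,0,0.95]]
  grip_force: 40

```text
t: 13.95
tool_pos: [0.4808, 0.1247, 0.0981]
tool_rot: [2.65, -0.0, 1.753]
ft_force: [-5.7, -0.8, 5.5]
finger_gap: 0.0116
gripper_force: 39.3
```

Emit:
move_arm:
  moves:
    - [[0,0,-0.1,0,0,0,0.95],[0,0,-0.25,0,0,0,0.95],[0,0,-0.4,0,0,0,0.95],[0,0,-0.55,0,0,0,0.95],[0,0,-0.7,0,0,0,0.95],[0,0,-0.7,0,0,0,0.95],[0,0,-0.7,0,0,0,0.95]]

```text
t: 14.65
tool_pos: [0.3999, 0.1099, 0.2528]
tool_rot: [2.648, -0.0, 1.753]
ft_force: [0.4, 0.1, -1.3]
finger_gap: 0.0115
gripper_force: 41.5
```

```bash
python3 - <<'E'
from g import *
T,s=cur(arm);print(s["t"],s["tool_pos"],s["ft_force"],s["finger_gap"])
print(rel(T,O+SR@np.array([.002,-.0985,.30]),RR))
E
```

```text
14.65 [0.39993262 0.10987124 0.2528193 ] [ 0.41548598  0.05014997 -1.3244029 ] 0.011517679368956767
[-1.27  -0.23  -0.281  0.007 -0.043  0.079]
```

Emit:
move_arm:
  moves:
    - [[-0.9,-0.16,-0.25,0.003,-0.03,0.05,0.95],[-0.9,-0.16,-0.25,0.003,-0.03,0.05,0.95],[-0.9,-0.16,-0.25,0.003,-0.03,0.05,0.95],[-0.9,-0.16,-0.25,0.003,-0.03,0.05,0.95],[-0.9,-0.16,-0.25,0.003,-0.03,0.05,0.95],[-0.9,-0.16,-0.25,0.003,-0.03,0.05,0.95]]

```text
t: 15.25
tool_pos: [0.3757, -0.129, 0.2867]
tool_rot: [2.654, 0.002, 1.696]
ft_force: [0.0, 0.1, -0.8]
finger_gap: 0.0116
gripper_force: 41.4
```

```bash
python3 - <<'E'
from g import *
T,s=cur(arm);print(s["t"],s["tool_pos"])
print(rel(T,O+SR@np.array([.002,-.0985,.30]),RR))
E
```

```text
15.25 [ 0.37573497 -0.1290267   0.28674112]
[-0.351 -0.041 -0.024 -0.002 -0.006  0.016]
```

Emit:
move_arm:
  moves:
    - [[-0.2,-0.02,0,0,-0.003,0.015,0.95],[-0.35,-0.04,0,0,-0.003,0.015,0.95],[-0.35,-0.04,0,0,-0.003,0.015,0.95],[-0.35,-0.04,0.15,0,-0.003,0.015,0.95],[-0.35,-0.04,0.3,0,-0.003,0.015,0.95],[-0.35,-0.04,0.4,0,-0.003,0.015,0.95],[-0.35,-0.04,0.4,0,-0.003,0.015,0.95],[-0.35,-0.04,0.4,0,-0.003,0.015,0.95],[-0.35,-0.04,0.4,0,-0.003,0.015,0.95]]

```text
t: 16.15
tool_pos: [0.4268, -0.2049, 0.1967]
tool_rot: [2.651, -0.0, 1.696]
ft_force: [-0.3, -0.2, -0.7]
finger_gap: 0.0114
gripper_force: 41.3
```

```bash
python3 -c "
from look import *
look('w9',0,0)"
```

```text
16.2 [0.1 0.8 0.4] tool in slotframe [ 0.0063 -0.092   0.1953] [ 0.003 -0.007  0.015]
top ((6.377275466918945, -93.89635467529297), (61.52791976928711, 13.370036125183105), 89.58161163330078) 0.2279
side pts 1412 [[ 0.0007 -0.0643  0.1146]
 [ 0.0065 -0.0635  0.1835]
 [ 0.0122 -0.0628  0.2145]]
z 0.125 x 0.0011 0.0125 y -0.0627
z 0.145 x 0.001 0.0122 y -0.0627
z 0.165 x 0.0009 0.0122 y -0.0629
z 0.185 x 0.0009 0.0123 y -0.0629
z 0.205 x -0.0008 0.0123 y -0.0631
-0.095 back -0.0054 62
lip ridge x -0.011 137
```

Emit:
move_arm:
  moves:
    - [[-0.022,-0.016,0,0.002,-0.006,0.012,0.95],[-0.022,-0.016,0,0.002,-0.006,0.012,0.95],[-0.022,-0.016,0.06,0.002,-0.006,0.012,0.95],[-0.022,-0.016,0.1,0.002,-0.006,0.012,0.95],[-0.022,-0.016,0.1,0.002,-0.006,0.012,0.95],[-0.022,-0.016,0.1,0.002,-0.006,0.012,0.95]]

```text
t: 16.8
tool_pos: [0.4351, -0.2094, 0.1713]
tool_rot: [2.654, -0.002, 1.685]
ft_force: [-0.2, -0.5, -0.3]
finger_gap: 0.0111
gripper_force: 41.4
```

```bash
python3 -c "
from look import *
look('w10',0,0)"
```

```text
16.85 [ 0.3  0.1 -0.7] tool in slotframe [ 0.0014 -0.0972  0.1692] [-0.001 -0.003  0.002]
top ((1.5745530128479004, -99.117919921875), (61.3465576171875, 13.067886352539062), 89.28104400634766) 0.2019
side pts 1421 [[-0.0054 -0.0845  0.085 ]
 [ 0.0017 -0.0689  0.1568]
 [ 0.0074 -0.0684  0.1883]]
z 0.099 x -0.0039 0.0071 y -0.0683
z 0.119 x -0.0039 0.0073 y -0.0682
z 0.139 x -0.004 0.0073 y -0.0683
z 0.159 x -0.0038 0.0077 y -0.0684
z 0.179 x -0.0057 0.0076 y -0.0681
-0.095 back -0.0054 18
-0.095 front 0.0096 22
lip ridge x -0.0111 160
```

Emit:
move_arm:
  moves:
    - [[0,0.001,0.04,0,0,0,0.95],[0,0.001,0.08,0,0,0,0.95],[0,0.001,0.11,0,0,0,0.95],[0,0.001,0.14,0,0,0,0.95],[0,0.001,0.17,0,0,0,0.95],[0,0.001,0.2,0,0,0,0.95],[0,0.001,0.2,0,0,0,0.95],[0,0.001,0.2,0,0,0,0.95]]

```text
t: 17.65
tool_pos: [0.4588, -0.2066, 0.1271]
tool_rot: [2.654, -0.002, 1.685]
ft_force: [0.2, -0.4, -0.9]
finger_gap: 0.0115
gripper_force: 41.4
```

```bash
python3 -c "
from look import *
look('w11',0,0)"
```

```text
17.7 [ 0.2 -0.8  0.2] tool in slotframe [ 0.0017 -0.0971  0.1191] [-0.001 -0.003  0.002]
top ((2.2626023292541504, -98.8541488647461), (13.124224662780762, 61.394622802734375), 0.6553640961647034) 0.1517
side pts 1464 [[-0.0057 -0.0848  0.0374]
 [ 0.002  -0.0688  0.1055]
 [ 0.0078 -0.0683  0.1381]]
z 0.029 x -0.0055 -0.0054 y -0.0788
z 0.049 x -0.0055 0.0081 y -0.068
z 0.069 x -0.0086 0.0076 y -0.0373
z 0.089 x -0.0037 0.0076 y -0.0681
z 0.109 x -0.0035 0.008 y -0.0683
z 0.129 x -0.0053 0.0079 y -0.0681
lip ridge x -0.011 75
-0.095 back -0.0054 40
-0.095 front 0.0096 19
lip ridge x -0.0109 202
```

Emit:
move_arm:
  moves:
    - [[0,0,0.04,0,0,0,0.95],[0,0,0.07,0,0,0,0.95],[0,0,0.1,0,0,0,0.95],[0,0,0.115,0,0,0,0.95],[0,0,0.122,0,0,0,0.95],[0,0,0.122,0,0,0,0.95],[0,0,0.122,0,0,0,0.95]]

```text
t: 18.4
tool_pos: [0.4731, -0.2051, 0.1006]
tool_rot: [2.653, -0.001, 1.685]
ft_force: [0.7, -0.4, -0.9]
finger_gap: 0.0111
gripper_force: 41.4
```

```bash
python3 -c "
from look import *
look('w12',0,0)"
```

```text
18.45 [-0.  1. -1.] tool in slotframe [ 0.0018 -0.0971  0.0887] [-0.    -0.003  0.002]
top ((2.454720973968506, -99.06837463378906), (13.106325149536133, 61.44102478027344), 0.4520454406738281) 0.1215
side pts 1432 [[-0.0055 -0.085   0.0119]
 [ 0.0022 -0.0689  0.0761]
 [ 0.008  -0.0684  0.1076]]
z -0.001 x -0.0052 0.0096 y -0.0749
z 0.019 x -0.0055 0.0077 y -0.0682
z 0.039 x -0.0054 0.0085 y -0.0683
z 0.059 x -0.0034 0.0079 y -0.0684
z 0.079 x -0.0033 0.0082 y -0.0683
z 0.099 x -0.0051 0.0082 y -0.0683
-0.19 front 0.0154 9
lip ridge x 0.012 15
-0.095 back -0.0055 70
-0.095 front 0.0095 25
lip ridge x -0.0111 191
```

Emit:
move_arm:
  moves:
    - [[0,0,0.003,0,0,0,0.9],[0,0,0.003,0,0,0,0.7],[0,0,0.003,0,0,0,0.4],[0,0,0.003,0,0,0,0.4],[0,0,0.003,0,0,0,0.4],[0,0,0.003,0,0,0,0.4],[0,0,-0.1,0,0,0,0.4],[0,0,-0.25,0,0,0,0.4],[0,0,-0.4,0,0,0,0.4],[0,0,-0.5,0,0,0,0.4],[0,0,-0.5,0,0,0,0.4],[0,0,-0.5,0,0,0,0.4]]

```text
t: 19.65
tool_pos: [0.4149, -0.2122, 0.2111]
tool_rot: [2.653, -0.001, 1.684]
ft_force: [0.3, -1.0, -0.6]
finger_gap: 0.0511
gripper_force: 0.0
```

```bash
python3 - <<'E'
from g import *
f=arm.grab_frame("wrist");cv2.imwrite("pics/end.png",f["img"][:,:,::-1])
T,s=cur(arm);W=cloud(f);Z=(W-O)@SR
hsv=cv2.cvtColor(f["img"],cv2.COLOR_RGB2HSV);wd=(hsv[...,0]<30)&(hsv[...,1]>60)
print(s["t"],s["ft_force"])
for y in (-.193,-.098,0):
    m=wd&(Z[...,2]>.112)&(Z[...,2]<.14)&(abs(Z[...,1]-y)<.045)&(abs(Z[...,0])<.05)
    print(cv2.minAreaRect((Z[m][:,:2]*1000).astype(np.float32)),np.median(Z[m][:,2]))
    for z in (.05,.08,.11):
        b=Z[wd&(abs(Z[...,2]-z)<.004)&(abs(Z[...,1]-y)<.04)&(abs(Z[...,0])<.03)]
        if len(b): print(z,b[:,0].min().round(4),b[:,0].max().round(4))
E
```

```text
19.7 [ 0.0563834   0.06200542 -0.71271776]
((1.9519424438476562, -194.67662048339844), (61.40223693847656, 17.77262306213379), 89.60731506347656) 0.11991929311173655
0.05 -0.0049 0.0119
0.08 -0.0052 0.0121
0.11 -0.0062 0.0112
((-0.338590145111084, -98.48678588867188), (60.507442474365234, 11.625447273254395), 89.59748840332031) 0.1199559534695417
0.05 -0.0042 0.0061
0.08 -0.0053 0.0058
0.11 -0.0062 0.0058
((-1.4907360076904297, -2.280923843383789), (59.390663146972656, 7.7495574951171875), 89.90239715576172) 0.11993808724834393
```

View pics/end.png

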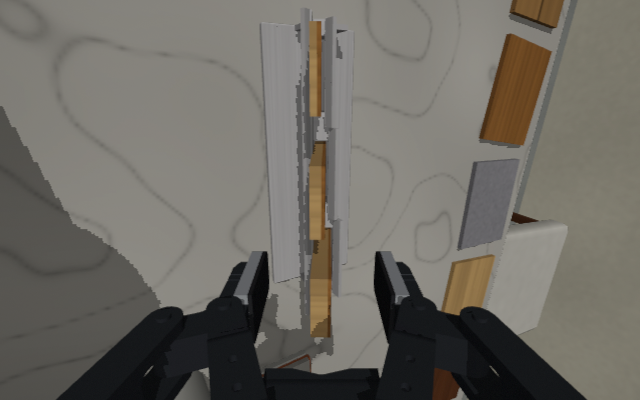

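All three samples stand in the rack: thin at (315,68), medium at (317,200) and thick at (320,295). Their tops sit level at 119.9–120.0 mm, and the arm is clear of everything.

```bash
python3 -c "
from workcell import arm
print(arm.job_done())"
```

```text
the job is handed in; nothing more can be done
None
```

I put the thick sample in the wide slot and the medium one in the middle slot. By the wrist camera both stand fully down, level with the untouched thin sample. I handed the job in at about 20 s; no verdict came back.

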